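# Hold the colour mill's bayonet lid half-way to its lock

### The job

Get the colour mill ready for its seal check: press the blue spring plunger beside the pot right down to its stop and let it come back up. Then take the dark red lid by its orange bar, lower it into the pot with the bar pointing at the two white marks so that it sits fully home, and turn it clockwise (seen from above) until the bar points at the two orange marks, stopping before it clicks into its lock at the red marks. The lid is sprung and turns back by itself, so finish while still gripping it there, without letting go, and leave the other things on the table where they are.

Things in the scene. Friction and masses are not known exactly. Their poses are not given: they have to be found in the camera images.
- mill: Fixed colour mill on a 3 mm black mat: round dark blue-grey pot, 124 mm across, on a grey foot. Origin: on the pot's upright axis at the foot's underside; z up; x points at one orange (half-way) mark, the other is opposite. White (entry) marks: 45 deg anticlockwise of x (from above) and opposite. Red (lock) marks: 45 deg clockwise of x and opposite. Marks are 7 mm wide, on the rim 51 to 61 mm from the axis.
- mouth (a point): Centre of the pot's mouth: on the pot axis, level with the flat rim, 100 mm above the mill's origin. A 9 mm deep ledge leaves a round opening 79 mm across with two notches at the white marks, at least 19 mm wide and 95 mm across. The spare room is 3 mm round the lid's plug and 3.5 mm each side of its lugs in the notches.
- entry_mark (a point): One white mark, on the rim 56 mm from the pot axis. The lid goes in with its bar along the line of the white marks. Anticlockwise of this it is blocked; clockwise it can turn 90 deg to a hard stop at the red marks.
- half_mark (a point): One orange mark, on the rim 56 mm from the pot axis, on the mill's x axis, 45 deg clockwise of the white mark. From about 9 deg of turn on, a hidden spring pushes the lid back anticlockwise, with about 0.11 N m here.
- plunger_top (a point): Centre of the top of the plunger's blue mushroom head (33 mm across, flat top 24 mm across), on the mill's +y side 115 mm from the pot axis; when up it is level with the pot's rim, 100 mm above the mill's underside. It moves down with the plunger.
- plunger (a joint): Travel of the spring plunger in m: 0 up, 0.014 fully down at its stop. Starts to move at about 2 N, needs about 7 N at the stop, springs back up when released.
- lid: Loose bayonet lid, about 0.22 kg, standing on its plug on the mat. Origin: centre of the plug's underside; z up; x along the bar. Plug 73 mm across, 18 mm high; at its foot lugs at +x and -x, 12 mm wide, 6 mm high, 88 mm across; above it a dark red disc 100 mm across, 6 mm thick. Same when turned by half a turn. Fully home the disc lies on the rim and the origin is 18 mm below the rim.
- lid_bar (a point): Centre of the lid's orange bar, 40.5 mm above the lid's origin. The bar is 88 mm long along the lid's x, 16 mm wide and 33 mm high (24 to 57 mm above the lid's origin), to be gripped across its width.
- click (a joint): Hidden sprung click pawl of the lock: 0 at rest, pushed out by up to 0.004 m as a lug passes; a lug first meets it about 60 degrees clockwise of the white marks.
- wax_tin: Bystander: round tin 62 mm across, 24 mm high, orange below and maroon above, loose on the mat. Origin at its underside.
- bowl_a: Bystander: steel bowl 124 mm across, 50 mm high. Origin at its underside.
- bowl_b: Bystander: steel bowl 100 mm across, 36 mm high. Origin at its underside.
- panel: Bystander: blue-green dyed sample panel 100 x 100 x 8 mm, lying flat. Origin at its underside.
- dye_bottle: Bystander: amber bottle 48 mm across, 110 mm high. Origin at its underside.
- mug: Bystander: blue cup 72 mm across, 80 mm high. Origin at its underside.
- brush: Bystander: brush 180 mm long with a wooden handle, lying down. Origin at its underside.
Mind the look-alikes: they are no part of the job. There is more than one size of the lid; the job needs the middle-sized.

How it is judged:
On the way, in this order (a step that is already met when the one before it is completed fails the run):
1. the plunger is pressed down to its stop (value of joint plunger above 0.0125 m), for 0.1 s.
2. the plunger is back up and the lid sits fully home in the pot, at its entry position, not yet turned far (value of joint plunger below 0.003 m and z of lid in the frame of mouth below -0.015 m and horizontal distance between lid and mouth below 0.006 m and angle between lid's own z axis and vertical below 0.08 rad and angle between the x axis of lid and the x axis of mill, either way round above 0.35 rad), for 0.1 s.
3. the lid is turned to the orange half-way marks and held by the fingers (z of lid in the frame of mouth below -0.015 m and horizontal distance between lid and mouth below 0.006 m and angle between lid's own z axis and vertical below 0.08 rad and angle between the x axis of lid and the x axis of mill, either way round below 0.14 rad and contact force between the fingers and lid above 2 N), for 0.4 s.
At the end, for the whole second after the job is handed in: The lid sits fully home in the pot (its origin at least 15 mm below the rim, within 6 mm of the pot axis, tilted less than 0.08 rad), its bar within 0.14 rad of the line of the orange marks, at rest, with the fingers still gripping it (over 2 N), the lock not clicked and the plunger up (all of step 3 and value of joint click below 0.0015 m and value of joint plunger below 0.003 m and linear speed of lid below 0.02 m/s and angular speed of lid below 0.4 rad/s); the arm keeps its last pose, push and grip.
It fails at once if the lid is turned so far that the lock clicks (value of joint click above 0.0015 m).
It fails at once if a bystander is moved by more than 25 mm (distance of any of wax_tin, bowl_a, bowl_b, panel, dye_bottle, mug, brush from where it was at the start of the episode above 0.025 m).
It also fails if it takes over 59 s, if anything falls off the work surface, if the arm or the gripper's body presses on something with over 40 N, if the wrist force passes 120 N, or if a joint passes its speed limit or range.

### The arm

A 7-joint arm with a two-finger parallel gripper is mounted at the origin on the work surface. World frame = base frame: x ahead of the robot, y to its left, z up, the work surface at z = 0. Lengths are in m, angles in rad, forces in N, time in s.
With the tool pointing down it reaches from about 0.4 to 0.85 m from the base axis. Payload 10.4 kg.
Tool frame: the origin (TCP) lies between the finger pads; the fingertips stand tip_extent ahead of it and the grasp point (between the pads) lies 2 mm behind it (tip_extent is the distance from the TCP to the fingertips, in m); z points along the fingers, y is the direction in which the jaws open and shut (so a half turn about z gives the same grasp; the last joint's range is limited). The gripper opens to 87 mm and grips with 3 to 60 N. Pads are 19 mm wide; open, the fingers measure 117 mm over their backs; the gripper's body (75 mm by 190 mm) begins 51 mm behind the grasp point.
Start: joints at [-1.308, 0.332, -0.065, 1.46, 0.022, 1.35, -0.088], TCP at [0.176, 0.6, 0.24] pointing down, gripper open.
Joint ranges: [-2.6, 2.6], [-0.5, 2.12], [-1.47, 1.34], [0.16, 2.42], [-1.27, 4.41], [0.06, 2.06], [-2.6, 2.6]. Speed limits (rad/s): [2.22, 2.22, 2.79, 2.79, 3.14, 3.14, 3.14].

### API

Orientations are given as a unit quaternion [x, y, z, w].
In Python, from bench import read_state, camera, camera_params, close_job, tip_extent gives the robot as it stands. The module is installed in compiled form; this text tells all that it offers.
- The arm moves only by the tool send_rows, never from a script. Its argument "steps" is a list of rows, each a list of 7 numbers: the turn, a rotation vector about the tool's x, y, z in degrees, then the shift along the tool's x, y, z in m, then the gripper's target within -1 to 1 (shut at 1, half-way at 0, fully open at -1). In form: [[ax, ay, az, x, y, z, jaw], ...]. A call has exactly 10 rows; each row shifts and turns the pose as measured when the row begins, along the tool's axes as they then stand; what a row does not reach is not made up. A row lasts 1/10 s, in which the tool goes at most 50 mm and 8.59 degrees, less where a joint would pass 70% of its speed; a pose out of reach is approached as far as the arm can. A call with a gripper value outside its range is refused whole. The fingers move at their own pace and stop on an object; "force" is the grip in N (left out, the last holds). Time passes only in rows, so rows that do not move let the fingers close, or fill a call up. It gives the time, the measured TCP pose, the force and the opening at its end, in the units of the state.
- read_state(): the state, without advancing time (a new reading comes with each control period).
- camera(name): name is "scene" or "top" or "wrist"; returns (picture, depth): 480x640x3 uint8, blue, green, red; 480x640 float32, m along the optical axis (not along the pixel's ray), 0 where there is no reading.
- camera_params(name): a dict with "camera_matrix" (3x3 intrinsics, pixels), "world_from_camera" (4x4, takes a point from camera to world coordinates). Camera axes: x right, y down, z forward; pixel columns grow to the right and rows downward; lengths in m; the calibration is good to about 2 mm. The wrist camera is an equidistant fisheye: a pixel r from the principal point sees the ray r / f radians off the axis. A picture is of the moment at which its call begins: read the wrist's pose just before it. camera_params takes no time and is no camera call; for the wrist camera it gives the pose at the moment of the call.
- close_job(): hands the job in, once; it reports no verdict.
The state is a dict: "time": time; "joint_positions": joint angles; "joint_vel": joint speeds; "joint_torque": joint torques, N m; "ee_pos": TCP position; "eef_rot": TCP orientation; "ft_force": force on the tool from outside, world axes, zero at the start; "torque": the same for the moment, N m; "width": finger opening in m.
Only numpy, scipy, OpenCV 4.12 (cv2) and the standard library are available. Lean on these libraries where they do the work, as an engineer would, in place of code of your own. Each camera call takes 0.05 s, during which the arm holds its last target.

## Working session

There is one attempt and no reset: what is moved stays moved. The work goes in short steps, Python scripts to look and compute and a tool call to move; the robot and the scene stay as the last step left them, time stands still between calls to the robot, and variables do not carry over. Pictures are saved under pics/ and viewed, and the job is handed in when it is done.

Besides the shell and the picture viewer there is one more tool, called as name(argument=value, ...) on one line, values as JSON. send_rows: Moves the arm, as the interface text tells. Its arguments: {"type":"object","properties":{"steps":{"type":"array"},"force":{"type":"number"}},"required":["steps"]}

```bash
mkdir -p pics; python3 - <<'E'
from bench import *
import cv2
s=read_state();print(s, tip_extent if not callable(tip_extent) else tip_extent())
for n in("scene","top"):
    p,d=camera(n);cv2.imwrite(f"pics/{n}0.png",p)
    import numpy as np
    np.save(f"{n}_d.npy",d);np.save(f"{n}_p.npy",p)
    print(n,camera_params(n))
print(camera_params("wrist"))
E
```

```text
{'time': 0.0, 'joint_positions': array([-1.30758693,  0.33289089, -0.06472788,  1.4609635 ,  0.02160461,
        1.34987146, -0.0885111 ]), 'joint_vel': array([ 0.00102385, -0.00049022, -0.00067129, -0.00011599,  0.0002701 ,
       -0.0002962 , -0.00021392]), 'joint_torque': array([-1.46433022e-04, -6.23249245e+01,  2.45915941e-02, -3.89904821e+01,
       -6.13471982e-02,  3.94976512e-02,  1.12736277e-04]), 'ee_pos': array([0.17609582, 0.5992985 , 0.23873151]), 'eef_rot': array([ 1.42400095e-01,  9.89808919e-01, -7.15049262e-04, -7.18420789e-05]), 'ft_force': array([-0.21143956, -0.04165558,  0.00445655]), 'torque': array([-0.02084235,  0.03900139, -0.01457713]), 'width': 0.08707756035386162} 0.017
scene {'camera_matrix': array([[563.25746493,   0.        , 319.12552052],
       [  0.        , 563.25746493, 232.11518122],
       [  0.        ,   0.        ,   1.        ]]), 'world_from_camera': array([[-0.82723691,  0.3073891 , -0.4703095 ,  1.37979048],
       [ 0.56182778,  0.46053171, -0.68721183,  1.13799575],
       [ 0.00535101, -0.83271993, -0.55366857,  1.00790611],
       [ 
[... 333 characters left out ...]
  0.00246378, -0.01806323,  0.01318306],
       [ 0.01769298, -0.10768283, -0.99402785,  1.43398932],
       [ 0.        ,  0.        ,  0.        ,  1.        ]])}
{'camera_matrix': array([[371.64829954,   0.        , 312.84438505],
       [  0.        , 371.64829954, 244.67954616],
       [  0.        ,   0.        ,   1.        ]]), 'world_from_camera': array([[ 2.81616769e-01,  9.26503170e-01,  2.49567369e-01,
         1.08087240e-01],
       [ 9.59526721e-01, -2.71739270e-01, -7.39340253e-02,
         6.19239974e-01],
       [-6.82854045e-04,  2.60287621e-01, -9.65530884e-01,
         3.84154116e-01],
       [ 0.00000000e+00,  0.00000000e+00,  0.00000000e+00,
         1.00000000e+00]])}
```

View pics/scene0.png

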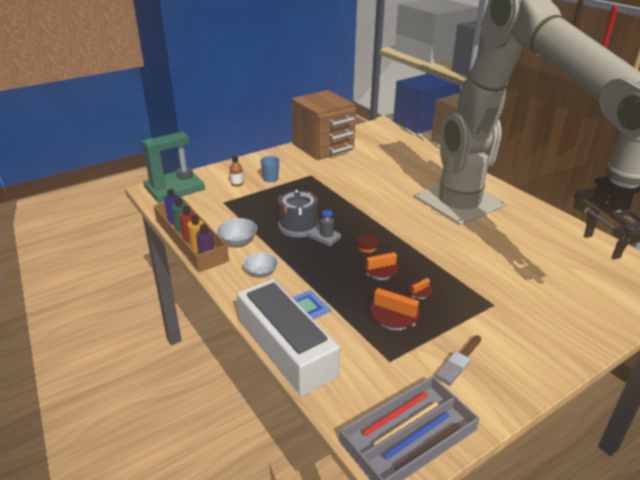

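View pics/top0.png

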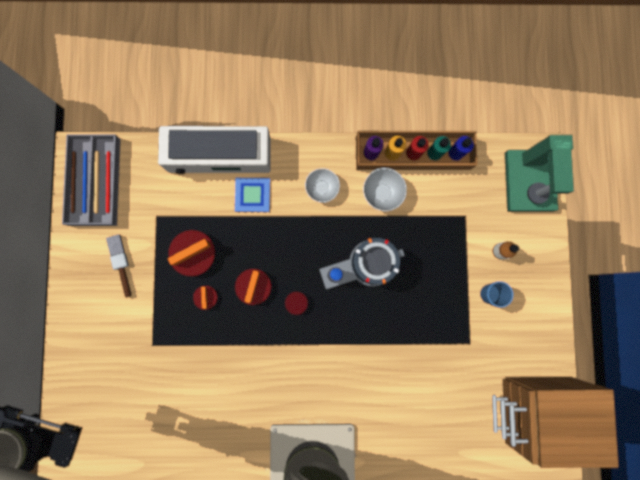

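The top view shows the pot at (375,262), the plunger at (336,275) and the middle lid at (253,287). The small lid (205,297), big lid (191,253) and wax tin (296,303) stand nearby. I'll enlarge the key parts.

```bash
python3 - <<'E'
import numpy as np,cv2
p=np.load("top_p.npy")
a=cv2.resize(p[225:310,310:415],None,fx=7,fy=7,interpolation=cv2.INTER_CUBIC);cv2.imwrite("pics/crop_pot.png",a)
a=cv2.resize(p[255:330,190:320],None,fx=6,fy=6,interpolation=cv2.INTER_CUBIC);cv2.imwrite("pics/crop_lid.png",a)
E
```

```text
(no output)
```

View pics/crop_pot.png

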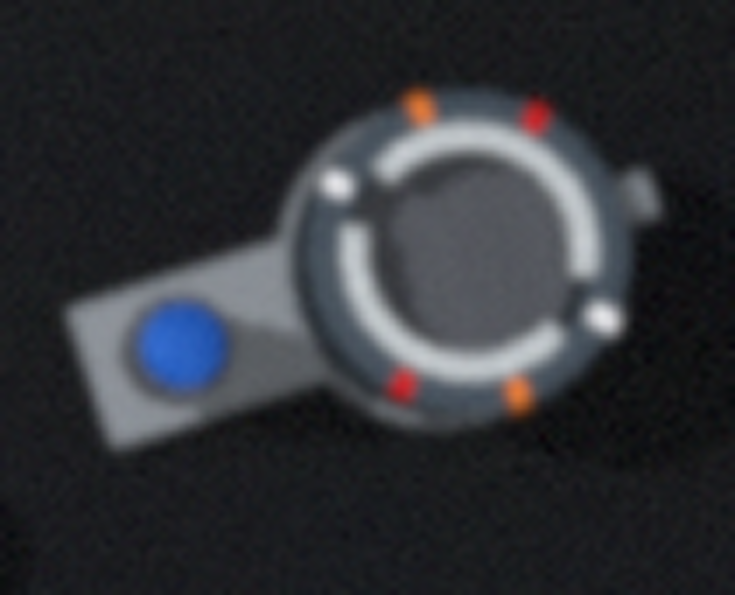

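View pics/crop_lid.png

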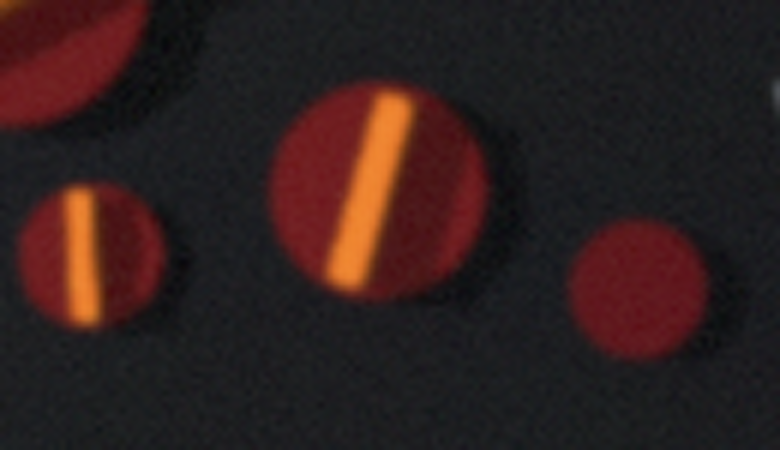

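```bash
cat > h.py <<'E'
import numpy as np,cv2
from scipy.spatial.transform import Rotation as R
from bench import *
def ray(name,u,v,z,P=None):
    P=P or camera_params(name);K=P["camera_matrix"];T=P["world_from_camera"]
    a=(u-K[0,2])/K[0,0];b=(v-K[1,2])/K[1,1]
    if name=="wrist":
        r=np.hypot(a,b); s=np.sin(r)/max(r,1e-9); d=np.array([a*s,b*s,np.cos(r)])
    else: d=np.array([a,b,1.])
    d=T[:3,:3]@d;o=T[:3,3];return (o+d*(z-o[2])/d[2])
E
python3 - <<'E'
from h import *
def c(x,y,k,ox,oy):return (x+.5)/k-.5+ox,(y+.5)/k-.5+oy
m={}
for n,x,y in [("oA",420,108),("rA",538,117),("wA",337,184),("wB",603,318),("oB",518,396),("rB",402,387),("pl",182,345)]:
    m[n]=ray("top",*c(x,y,7,310,225),.103)[:2]; print(n,m[n].round(4))
for q in "orw":
    ctr=(m[q+"A"]+m[q+"B"])/2; d=m[q+"A"]-m[q+"B"]; print(q,ctr.round(4),np.linalg.norm(d),np.degrees(np.arctan2(d[1],d[0])))
C=np.mean([m[k] for k in m if k!="pl"],0);print(C,m["pl"]-C,np.linalg.norm(m["pl"]-C),np.degrees(np.arctan2(*(m["pl"]-C)[::-1])))
a,b=[ray("top",*c(x,y,6,190,255),.06)[:2] for x,y in((395,92),(346,291))]
d=a-b;print("lid",(a+b)/2,np.linalg.norm(d),np.degrees(np.arctan2(d[1],d[0])))
print("tin",ray("top",*c(638,288,6,190,255),.027), "small",ray("top",*c(83,255,6,190,255),.03))
D=np.load("top_d.npy")
for u,v in((336,275),(253,287)):
    print(D[v-2:v+3,u-2:u+3].mean())
s=read_state();print(R.from_quat(s["eef_rot"]).as_matrix().round(3))
E
```

```text
oA [ 0.6165 -0.1566]
rA [ 0.6129 -0.2019]
wA [ 0.5873 -0.1243]
wB [ 0.5357 -0.2253]
oB [ 0.5062 -0.1922]
rB [ 0.5098 -0.148 ]
pl [ 0.526  -0.0643]
o [ 0.5613 -0.1744] 0.11590555320373384 17.89308205366354
r [ 0.5613 -0.175 ] 0.11637224443589819 -27.61457576722363
w [ 0.5615 -0.1748] 0.11344494128635704 62.943197469295576
[ 0.56137949 -0.17472084] [-0.03535211  0.11037731] 0.11590048312713978 107.75944391142583
lid [0.49400557 0.16400996] 0.09269309160968417 -13.373973672135843
tin [0.44886375 0.04288213 0.027     ] small [0.46535403 0.30017551 0.03      ]
1.3289615
1.3702959
[[-0.959  0.282 -0.   ]
 [ 0.282  0.959 -0.001]
 [-0.    -0.001 -1.   ]]
```

send_rows(steps=[[0,0,-3,0,0,0,1],[0,0,0,-0.04,-0.023,0,1],[0,0,0,-0.04,-0.023,0,1],[0,0,0,-0.04,-0.023,0,1],[0,0,0,-0.04,-0.023,0,1],[0,0,0,-0.04,-0.023,0,1],[0,0,0,-0.04,-0.023,0,1],[0,0,0,-0.04,-0.023,0,1],[0,0,0,-0.04,-0.023,0,1],[0,0,0,-0.04,-0.023,0,1]], force=30)

```text
time: 1.1
ee_pos: [0.4827, 0.3096, 0.2341]
eef_rot: [0.108, 0.994, -0.003, -0.003]
ft_force: [0.1, -0.1, 0.6]
width: 0.0153
```

```bash
cat >> h.py <<'E'
def go(x,y,z,yaw=None):
    s=read_state();M=R.from_quat(s["eef_rot"]).as_matrix()
    cy=np.degrees(np.arctan2(M[1,1],M[0,1]))
    d=np.array([x,y,z])-s["ee_pos"]
    tilt=np.degrees(np.cross(M[:,2],[0,0,-1]))
    print("t",s["time"],"pos",s["ee_pos"].round(4),"yaw",cy.round(2),"tilt fix (tool)",(M.T@tilt).round(2),"F",s["ft_force"].round(1),"T",s["torque"].round(2),"w",round(s["width"],4),"j",s["joint_positions"].round(2))
    if yaw is not None:
        dz=-((yaw-cy+180)%360-180); print("turn z",round(dz,2)); M2=M@R.from_euler("z",dz,degrees=True).as_matrix(); print("shift after turn",(M2.T@d).round(4))
    print("shift",(M.T@d).round(4), "dist",np.linalg.norm(d).round(3))
E
python3 -c "
from h import *
go(.526,-.0645,.2,76.6)"
```

```text
t 1.1 pos [0.4827 0.3096 0.2341] yaw 77.59 tilt fix (tool) [-0.36 -0.31  0.  ] F [ 0.1 -0.1  0.6] T [ 0.1  -0.05 -0.01] w 0.0153 j [-0.8   0.22  0.18  1.61 -0.04  1.32  0.74]
turn z 0.99
shift after turn [-0.129  -0.3537  0.0357]
shift [-0.1228 -0.3559  0.0357] dist 0.378
```

send_rows(steps=[[-0.4,-0.3,1,-0.015,-0.044,0.003,1],[0,0,0,-0.016,-0.044,0.004,1],[0,0,0,-0.016,-0.044,0.004,1],[0,0,0,-0.016,-0.044,0.004,1],[0,0,0,-0.016,-0.044,0.004,1],[0,0,0,-0.016,-0.044,0.004,1],[0,0,0,-0.016,-0.044,0.004,1],[0,0,0,-0.016,-0.044,0.004,1],[0,0,0,0,0,0,1],[0,0,0,0,0,0,1]])

```text
time: 2.1
ee_pos: [0.5251, -0.0855, 0.1993]
eef_rot: [0.123, 0.992, -0.001, -0.001]
ft_force: [0.3, 1.1, 0.2]
width: 0.0006
```

```bash
python3 - <<'E'
from h import *
go(.526,-.0645,.13,76.6)
P=camera_params("wrist");p,d=camera("wrist");cv2.imwrite("pics/w1.png",p)
np.save("w1.npy",p);np.save("w1T.npy",P["world_from_camera"])
E
```

```text
t 2.1 pos [ 0.5251 -0.0855  0.1993] yaw 75.88 tilt fix (tool) [-0.18 -0.09 -0.  ] F [0.3 1.1 0.2] T [ 0.03 -0.01  0.04] w 0.0006 j [-0.36  0.16  0.48  1.78 -0.07  1.22  1.47]
turn z -0.72
shift after turn [0.0038 0.0208 0.0692]
shift [0.0041 0.0208 0.0692] dist 0.072
```

View pics/w1.png

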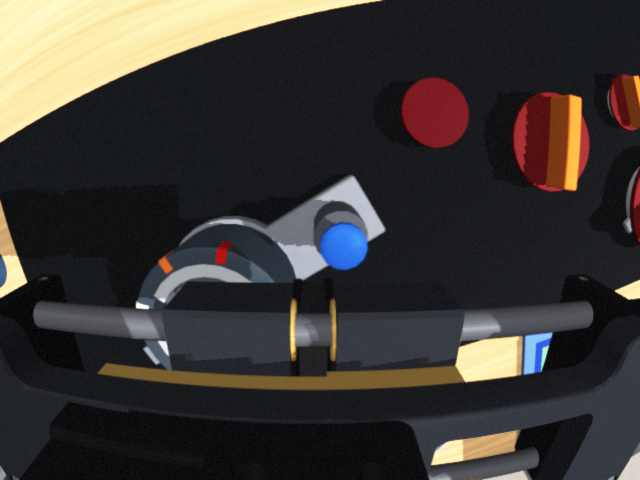

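The wrist view shows the plunger head at (345,246), the tin at (435,112) and the lid's bar near (565,142). I'll cross-check the top-view positions against these.

```bash
python3 - <<'E'
from h import *
P={"camera_matrix":camera_params("wrist")["camera_matrix"],"world_from_camera":np.load("w1T.npy")}
for n,u,v,z in[("pl",345,246,.101),("o",165,264,.103),("r",223,252,.103),("barend1",573,96,.06),("barend2",571,189,.06)]:print(n,ray("wrist",u,v,z,P).round(4))
E
```

```text
pl [ 0.526  -0.0635  0.101 ]
o [ 0.5073 -0.1917  0.103 ]
r [ 0.5092 -0.1459  0.103 ]
barend1 [0.453  0.1732 0.06  ]
barend2 [0.5367 0.1544 0.06  ]
```

send_rows(steps=[[0,0,0,0.002,0.01,0.01,1],[0,0,0,0.002,0.01,0.02,1],[0,0,0,0,0.001,0.02,1],[0,0,0,0,0,0.014,1],[0,0,0,0,0,0,1],[0,0,0,0,0,0.005,1],[0,0,0,0,0,0.005,1],[0,0,0,0,0,0.005,1],[0,0,0,0,0,0.004,1],[0,0,0,0,0,0.004,1]])

```text
time: 3.15
ee_pos: [0.5265, -0.0507, 0.108]
eef_rot: [0.116, 0.993, 0.0, -0.001]
ft_force: [-3.0, -0.4, 6.4]
width: 0.0006
```

```bash
python3 -c "
from h import *
go(.526,-.0645,.106,76.6)"
```

```text
t 3.15 pos [ 0.5265 -0.0507  0.108 ] yaw 76.72 tilt fix (tool) [ 0.02 -0.08  0.  ] F [-3.  -0.4  6.4] T [0.06 0.8  0.03] w 0.0006 j [-0.38  0.25  0.44  1.89 -0.12  1.03  1.45]
turn z 0.12
shift after turn [-0.0027 -0.0136  0.0019]
shift [-0.0027 -0.0136  0.0019] dist 0.014
```

send_rows(steps=[[0,0,0,0,0,0.004,1],[0,0,0,0,0,0.004,1],[0,0,0,0,0,0.003,1],[0,0,0,0,0,0.003,1],[0,0,0,0,0,0.003,1],[0,0,0,0,0,0.003,1],[0,0,0,0,0,0.003,1],[0,0,0,0,0,0.003,1],[0,0,0,0,0,0.003,1],[0,0,0,0,0,0.003,1]])

```text
time: 4.15
ee_pos: [0.527, -0.0509, 0.1057]
eef_rot: [0.12, 0.993, 0.01, -0.001]
ft_force: [-19.1, 1.7, 39.6]
width: 0.0005
```

```bash
python3 -c "
from h import *
go(.526,-.0645,.106,76.6)
p,d=camera('scene');cv2.imwrite('pics/s2.png',cv2.resize(p[160:280,230:390],None,fx=5,fy=5,interpolation=cv2.INTER_CUBIC))"
```

```text
t 4.15 pos [ 0.527  -0.0509  0.1057] yaw 76.26 tilt fix (tool) [ 1.12 -0.28 -0.  ] F [-19.1   1.7  39.6] T [0.27 4.4  0.02] w 0.0005 j [-0.37  0.25  0.44  1.89 -0.15  1.03  1.47]
turn z -0.34
shift after turn [-0.0022 -0.0134 -0.0006]
shift [-0.0023 -0.0134 -0.0006] dist 0.014
```

View pics/s2.png

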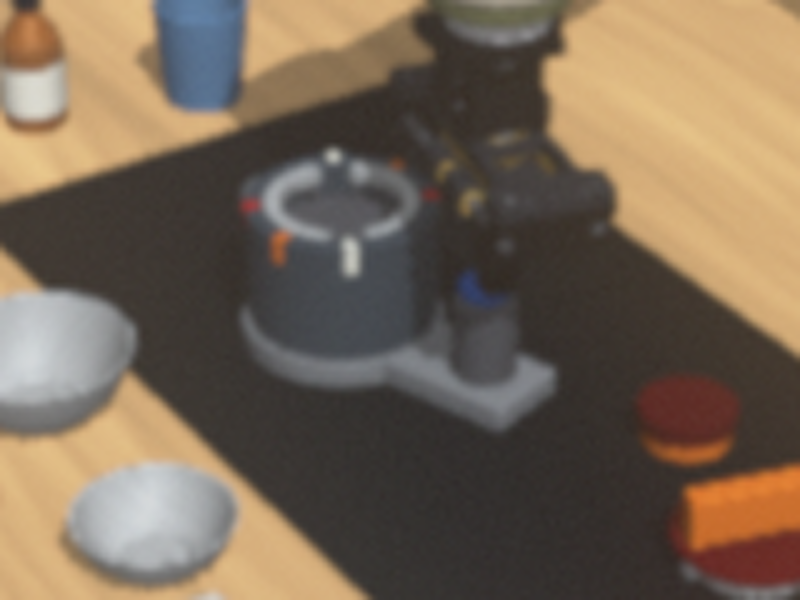

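The blue head is pressed down to its housing. TCP z 0.1057 means 14 mm of travel, and the force rose sharply, so it is at the stop. I'll lift off.

send_rows(steps=[[0,0,0,0,0,-0.01,1],[1,0,0,0,0,-0.02,1],[0,0,0,0,0,-0.03,1],[0,0,0,0,0,-0.03,0.3],[0,0,0,0,0.03,0,0],[0,0,0,0,0.04,0,-0.5],[0,0,0,0,0.04,0,-0.5],[0,0,0,0,0.04,0,-0.5],[0,0,0,0,0.01,0,-0.5],[0,0,0,0,0,0,-0.5]])

```text
time: 5.2
ee_pos: [0.5695, 0.1077, 0.2027]
eef_rot: [0.123, 0.992, 0.004, 0.002]
ft_force: [-0.0, -0.1, 0.3]
width: 0.0484
```

```bash
python3 - <<'E'
from h import *
go(.4945,.164,.12,76.9)
P=camera_params("wrist");p,d=camera("wrist");cv2.imwrite("pics/w3.png",p)
np.save("w3T.npy",P["world_from_camera"])
p,d=camera("top");np.save("t3.npy",p)
p,d=camera('scene');cv2.imwrite('pics/s3.png',cv2.resize(p[160:280,230:390],None,fx=5,fy=5,interpolation=cv2.INTER_CUBIC))
E
```

```text
t 5.2 pos [0.5695 0.1077 0.2027] yaw 75.86 tilt fix (tool) [0.49 0.18 0.  ] F [-0.  -0.1  0.3] T [-0.1   0.03 -0.03] w 0.0484 j [-0.56  0.25  0.36  1.66 -0.1   1.24  1.14]
turn z -1.04
shift after turn [0.0861 0.0371 0.0828]
shift [0.0868 0.0356 0.0828] dist 0.125
```

View pics/w3.png

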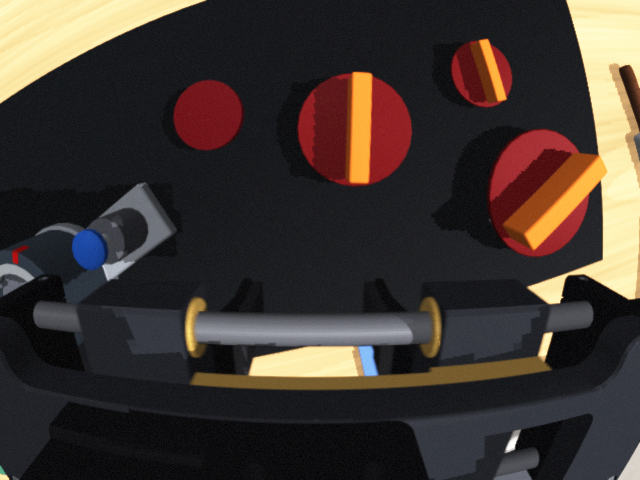

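View pics/s3.png

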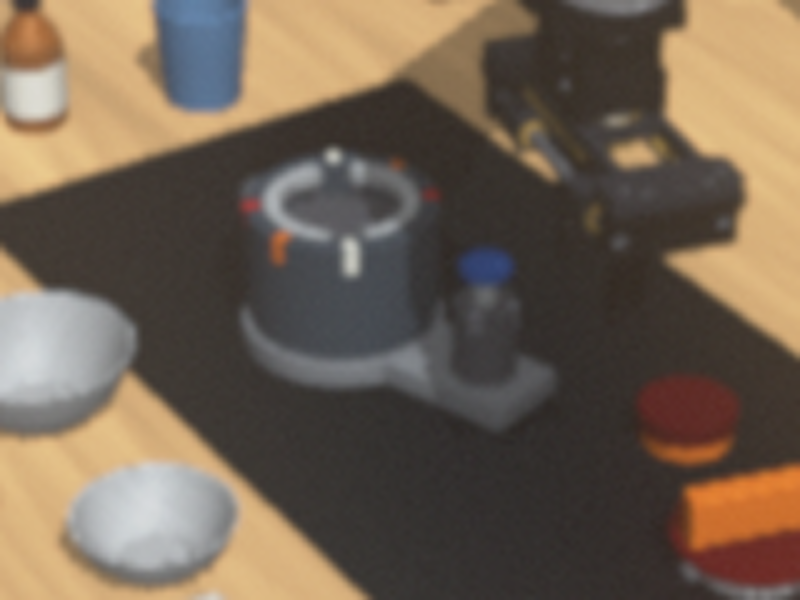

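The plunger is up again. In the wrist view the bar runs from about (361,73) to (359,182).

```bash
python3 - <<'E'
from h import *
P={"camera_matrix":camera_params("wrist")["camera_matrix"],"world_from_camera":np.load("w3T.npy")}
a=ray("wrist",361.5,73,.06,P);b=ray("wrist",358.8,182,.06,P);d=b-a
print((a+b)/2,np.linalg.norm(d),np.degrees(np.arctan2(d[1],d[0])))
m=(a+b)/2
go(m[0],m[1],.12,np.degrees(np.arctan2(d[1],d[0]))+90)
E
```

```text
[0.49506016 0.16533401 0.06      ] 0.08585707029755564 -15.124395814170862
t 5.35 pos [0.5693 0.1048 0.2029] yaw 75.65 tilt fix (tool) [0.46 0.18 0.  ] F [-0.7 -0.5  0.2] T [-0.04  0.04  0.03] w 0.0597 j [-0.56  0.25  0.36  1.66 -0.1   1.24  1.14]
turn z 0.78
shift after turn [0.0877 0.0384 0.083 ]
shift [0.0872 0.0396 0.083 ] dist 0.127
```

send_rows(steps=[[0.4,0.2,-0.6,0.01,0.004,0.005,-0.6],[0,0,0,0.016,0.007,0.01,-0.6],[0,0,0,0.016,0.007,0.015,-0.6],[0,0,0,0.016,0.007,0.015,-0.6],[0,0,0,0.013,0.006,0.015,-0.6],[0,0,0,0.008,0.003,0.01,-0.6],[0,0,0,0.004,0.001,0.005,-0.6],[0,0,0,0,0,0.002,-0.6],[0,0,0,0,0,0,-0.6],[0,0,0,0,0,0,-0.6]])

```text
time: 6.35
ee_pos: [0.493, 0.1512, 0.1233]
eef_rot: [0.125, 0.992, -0.001, 0.001]
ft_force: [-0.3, 0.9, 0.4]
width: 0.0695
```

```bash
python3 -c "
from h import *
go(.4946,.1645,.047,76.2)"
```

```text
t 6.35 pos [0.493  0.1512 0.1233] yaw 75.59 tilt fix (tool) [-0.08  0.08 -0.  ] F [-0.3  0.9  0.4] T [-0.03  0.01  0.03] w 0.0695 j [-0.66  0.19  0.3   1.9  -0.06  1.05  0.99]
turn z -0.61
shift after turn [0.0017 0.0134 0.0763]
shift [0.0018 0.0134 0.0763] dist 0.077
```

send_rows(steps=[[0,0,-0.6,0,0.004,0,-0.6],[0,0,0,0.001,0.004,0.003,-0.6],[0,0,0,0,0.003,0.006,-0.6],[0,0,0,0,0.001,0.008,-0.6],[0,0,0,0,0,0.008,-0.6],[0,0,0,0,0,0.004,-0.6],[0,0,0,0,0,0.001,-0.6],[0,0,0,0,0,0,-0.6],[0,0,0,0,0,0,-0.6],[0,0,0,0,0,0,-0.6]])

```text
time: 7.35
ee_pos: [0.4964, 0.1635, 0.091]
eef_rot: [0.12, 0.993, -0.001, 0.001]
ft_force: [0.0, 0.7, -0.8]
width: 0.0698
```

```bash
python3 -c "
from h import *
go(.4946,.1645,.047,76.2)"
```

```text
t 7.35 pos [0.4964 0.1635 0.091 ] yaw 76.17 tilt fix (tool) [-0.07  0.14 -0.  ] F [ 0.   0.7 -0.8] T [-0.01  0.02  0.03] w 0.0698 j [-0.67  0.25  0.29  1.91 -0.08  0.99  0.99]
turn z -0.03
shift after turn [0.0021 0.0006 0.044 ]
shift [0.0021 0.0006 0.044 ] dist 0.044
```

send_rows(steps=[[0,0,0,0.002,0,0.004,-0.6],[0,0,0,0,0,0.007,-0.6],[0,0,0,0,0,0.008,-0.6],[0,0,0,0,0,0.008,-0.6],[0,0,0,0,0,0.007,-0.6],[0,0,0,0,0,0.004,-0.6],[0,0,0,0,0,0.002,-0.6],[0,0,0,0,0,0,-0.6],[0,0,0,0,0,0,-0.6],[0,0,0,0,0,0,-0.6]])

```text
time: 8.35
ee_pos: [0.4944, 0.1639, 0.0474]
eef_rot: [0.12, 0.993, -0.001, 0.001]
ft_force: [0.8, -0.2, -0.8]
width: 0.0695
```

```bash
python3 -c "
from h import *
go(.4946,.1645,.047,76.2)
p,d=camera('wrist');cv2.imwrite('pics/w4.png',p)
"
```

```text
t 8.35 pos [0.4944 0.1639 0.0474] yaw 76.16 tilt fix (tool) [-0.07  0.14 -0.  ] F [ 0.8 -0.2 -0.8] T [ 0.02 -0.03  0.01] w 0.0695 j [-0.66  0.31  0.28  1.95 -0.1   0.9   1.01]
turn z -0.04
shift after turn [-0.      0.0007  0.0004]
shift [-0.      0.0007  0.0004] dist 0.001
```

View pics/w4.png

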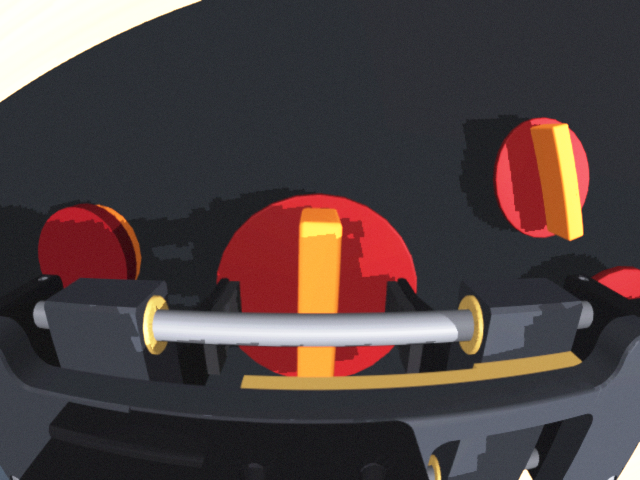

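The bar sits centred between the open fingers and aligned with them, so I'll close.

send_rows(steps=[[0,0,0,0,0,0,1],[0,0,0,0,0,0,1],[0,0,0,0,0,0,1],[0,0,0,0,0,0,1],[0,0,0,0,0,0,1],[0,0,0,0,0,0,1],[0,0,0,0,0,0,1],[0,0,0,0,0,0,1],[0,0,0,0,0,-0.005,1],[0,0,0,0,0,-0.01,1]], force=50)

```text
time: 9.4
ee_pos: [0.4936, 0.1637, 0.0625]
eef_rot: [0.12, 0.993, -0.001, 0.0]
ft_force: [0.1, 0.3, -2.0]
width: 0.0161
```

```bash
python3 -c "
from h import *
go(.5614,-.1747,.2,-27.2)
"
```

```text
t 9.4 pos [0.4936 0.1637 0.0625] yaw 76.17 tilt fix (tool) [-0.14  0.06  0.  ] F [ 0.1  0.3 -2. ] T [ 0.07  0.04 -0.04] w 0.0161 j [-0.66  0.28  0.28  1.94 -0.1   0.93  1.  ]
turn z 103.37
shift after turn [-0.2703  0.2152 -0.1366]
shift [-0.1468 -0.3127 -0.1366] dist 0.372
```

send_rows(steps=[[0,0,0,0,0,-0.02,1],[0,0,0,0,0,-0.03,1],[0,0,0,0,0,-0.03,1],[0,0,0,0,0,-0.03,1],[0,0,0,-0.01,-0.02,-0.02,1],[0,0,0,-0.015,-0.03,0,1],[0,0,0,-0.015,-0.03,0,1],[0,0,0,-0.015,-0.03,0,1],[0,0,0,-0.01,-0.02,0,1],[0,0,0,-0.005,-0.01,0,1]])

```text
time: 10.4
ee_pos: [0.5284, 0.0073, 0.2072]
eef_rot: [0.118, 0.993, 0.0, 0.003]
ft_force: [-0.0, -0.9, -1.8]
width: 0.0155
```

send_rows(steps=[[0,0,5,0,0,0,1],[0,0,8,0,0,0,1],[0,0,8,0,0,0,1],[0,0,8,0,0,0,1],[0,0,8,0,0,0,1],[0,0,8,0,0,0,1],[0,0,8,0,0,0,1],[0,0,8,0,0,0,1],[0,0,8,0,0,0,1],[0,0,4,0,0,0,1]])

```text
time: 11.4
ee_pos: [0.5266, 0.011, 0.2107]
eef_rot: [0.704, 0.711, 0.003, 0.001]
ft_force: [-0.6, 0.9, -1.1]
width: 0.0153
```

```bash
python3 -c "
from h import *
go(.5614,-.1747,.2,-27.2)
"
```

```text
t 11.4 pos [0.5266 0.011  0.2107] yaw 0.56 tilt fix (tool) [ 0.26 -0.15  0.  ] F [-0.6  0.9 -1.1] T [-0.12  0.06  0.02] w 0.0153 j [-0.59  0.13  0.53  1.79 -0.07  1.24 -0.03]
turn z 27.76
shift after turn [-0.1493  0.1158  0.0104]
shift [-0.186   0.0329  0.0104] dist 0.189
```

send_rows(steps=[[0.2,0,0,-0.015,0.003,0,1],[0,0,0,-0.028,0.005,0.001,1],[0,0,0,-0.03,0.005,0.002,1],[0,0,0,-0.03,0.005,0.002,1],[0,0,0,-0.03,0.005,0.002,1],[0,0,0,-0.025,0.005,0.002,1],[0,0,0,-0.015,0.003,0,1],[0,0,0,-0.005,0.001,0,1],[0,0,0,0,0,0,1],[0,0,0,0,0,0,1]])

```text
time: 12.4
ee_pos: [0.562, -0.1751, 0.2028]
eef_rot: [0.696, 0.718, 0.001, -0.001]
ft_force: [0.2, -0.4, -2.0]
width: 0.0153
```

send_rows(steps=[[0,0,4,0,0,0,1],[0,0,6,0,0,0,1],[0,0,6,0,0,0,1],[0,0,5,0,0,0,1],[0,0,4,0,0,0,1],[0,0,2,0,0,0,1],[0,0,0.5,0,0,0,1],[0,0,0,0,0,0,1],[0,0,0,0,0,0,1],[0,0,0,0,0,0,1]])

```text
time: 13.4
ee_pos: [0.5628, -0.1632, 0.2036]
eef_rot: [0.846, 0.533, 0.003, -0.004]
ft_force: [0.4, -0.1, -1.7]
width: 0.0156
```

```bash
python3 -c "
from h import *
go(.5614,-.1747,.17,-27.2)
P=camera_params('wrist');p,d=camera('wrist');cv2.imwrite('pics/w5.png',p);np.save('w5T.npy',P['world_from_camera']);np.save('w5.npy',p)
p,d=camera('top');cv2.imwrite('pics/t5.png',cv2.resize(p[215:315,310:430],None,fx=6,fy=6,interpolation=cv2.INTER_CUBIC))
"
```

```text
t 13.4 pos [ 0.5628 -0.1632  0.2036] yaw -25.54 tilt fix (tool) [-0.24 -0.51  0.  ] F [ 0.4 -0.1 -1.7] T [-0.16  0.11  0.01] w 0.0156 j [-0.37  0.32  0.72  1.65 -0.23  1.26 -0.06]
turn z 1.66
shift after turn [-0.0112  0.0041  0.0334]
shift [-0.0113  0.0038  0.0334] dist 0.035
```

View pics/w5.png

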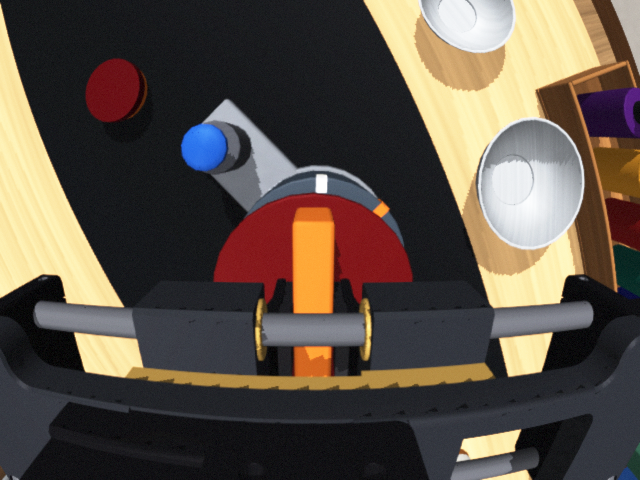

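View pics/t5.png

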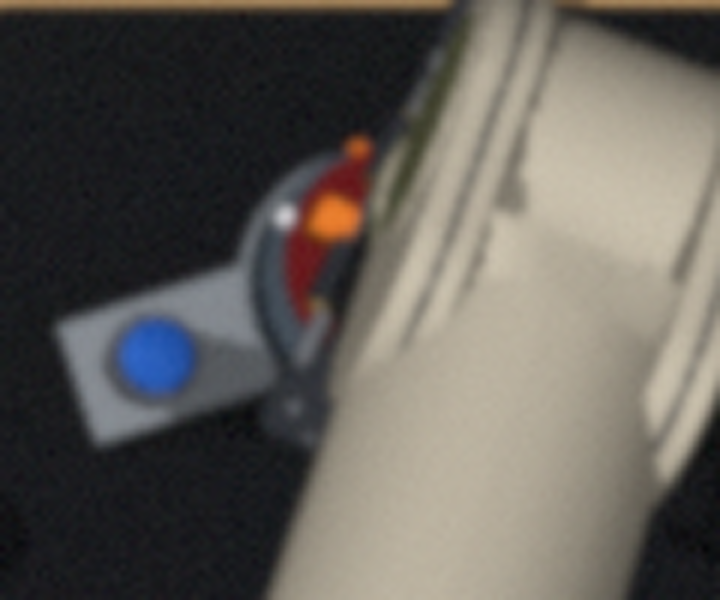

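The lid is held straight. The white mark is at (321,184), in line with the bar at (314,222). Next I'll check the pot and the grip offsets from this view.

```bash
python3 - <<'E'
from h import *
P={"camera_matrix":camera_params("wrist")["camera_matrix"],"world_from_camera":np.load("w5T.npy")}
for n,u,v,z in [("w",321,184,.103),("o",381,209,.103),("barend",314,222,.2036+.0126),("pl",204,147,.101)]: print(n,ray("wrist",u,v,z,P).round(4))
b=ray("wrist",314,222,.2162,P);t=np.array([.5628,-.1632]);d=b[:2]-t;print(np.linalg.norm(d),np.degrees(np.arctan2(d[1],d[0])))
p=np.load("w5.npy");cv2.imwrite("pics/c5.png",cv2.resize(p[150:330,200:420],None,fx=3.6,fy=3.2,interpolation=cv2.INTER_CUBIC))
E
```

```text
w [ 0.5878 -0.1229  0.103 ]
o [ 0.6175 -0.1554  0.103 ]
barend [ 0.5822 -0.1243  0.2162]
pl [ 0.5275 -0.0647  0.101 ]
0.04346368186770665 63.54036409686091
```

View pics/c5.png

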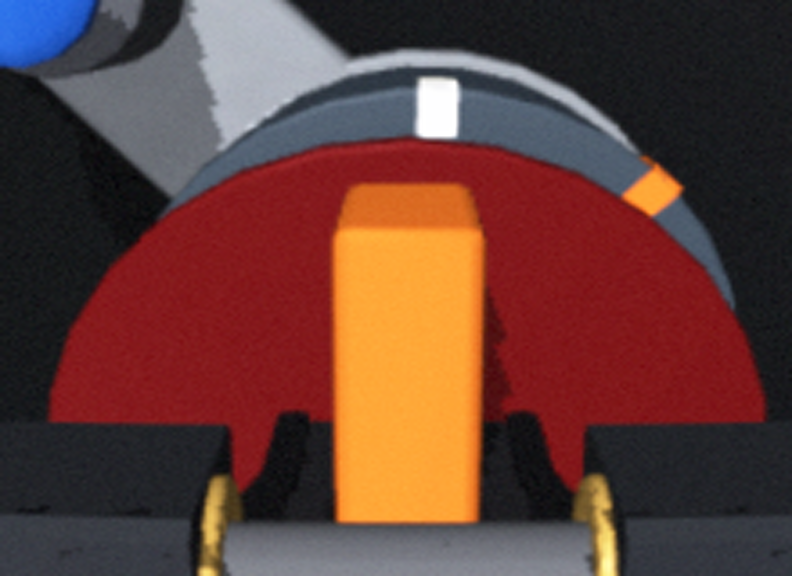

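send_rows(steps=[[-0.2,-0.5,1.6,0,0,0,1],[0,0,0,-0.003,0.001,0.003,1],[0,0,0,-0.004,0.001,0.006,1],[0,0,0,-0.003,0.001,0.008,1],[0,0,0,-0.001,0,0.008,1],[0,0,0,0,0,0.006,1],[0,0,0,0,0,0.003,1],[0,0,0,0,0,0,1],[0,0,0,0,0,0,1],[0,0,0,0,0,0,1]])

```text
time: 14.5
ee_pos: [0.5594, -0.1764, 0.1656]
eef_rot: [0.853, 0.522, -0.001, -0.001]
ft_force: [0.7, 0.2, -2.5]
width: 0.0159
```

```bash
python3 -c "
from h import *
go(.5617,-.1742,.15,-27.2)
"
```

```text
t 14.5 pos [ 0.5594 -0.1764  0.1656] yaw -27.12 tilt fix (tool) [-0.13  0.03  0.  ] F [ 0.7  0.2 -2.5] T [-0.08  0.06 -0.03] w 0.0159 j [-0.35  0.36  0.71  1.69 -0.25  1.19 -0.05]
turn z 0.08
shift after turn [0.003  0.001  0.0156]
shift [0.003  0.001  0.0156] dist 0.016
```

send_rows(steps=[[0,0,0,0.002,0.001,0,1],[0,0,0,0.001,0,0.003,1],[0,0,0,0,0,0.003,1],[0,0,0,0,0,0.003,1],[0,0,0,0,0,0.002,1],[0,0,0,0,0,0,1],[0,0,0,0,0,0,1],[0,0,0,0,0,0,1],[0,0,0,0,0,0,1],[0,0,0,0,0,0,1]])

```text
time: 15.5
ee_pos: [0.5624, -0.1738, 0.1543]
eef_rot: [0.853, 0.522, -0.0, -0.001]
ft_force: [-0.5, 0.1, -1.9]
width: 0.0157
```

```bash
python3 -c "
from h import *
go(.5617,-.1742,.129,-27.2)
"
```

```text
t 15.5 pos [ 0.5624 -0.1738  0.1543] yaw -27.09 tilt fix (tool) [-0.06 -0.01 -0.  ] F [-0.5  0.1 -1.9] T [-0.11  0.12  0.06] w 0.0157 j [-0.35  0.37  0.71  1.7  -0.26  1.17 -0.04]
turn z 0.11
shift after turn [-0.0007 -0.0004  0.0253]
shift [-0.0007 -0.0004  0.0253] dist 0.025
```

Aligned within about 1 mm, so I'll lower slowly. Contact is expected at TCP z ≈ 0.147 if it catches on the ledge, and 0.129 is home.

send_rows(steps=[[0,0,0,-0.0005,0,0.002,1],[0,0,0,0,0,0.002,1],[0,0,0,0,0,0.002,1],[0,0,0,0,0,0.002,1],[0,0,0,0,0,0.002,1],[0,0,0,0,0,0.002,1],[0,0,0,0,0,0.002,1],[0,0,0,0,0,0.001,1],[0,0,0,0,0,0,1],[0,0,0,0,0,0,1]])

```text
time: 16.5
ee_pos: [0.562, -0.1742, 0.1378]
eef_rot: [0.853, 0.522, -0.0, -0.001]
ft_force: [0.5, 0.4, -2.3]
width: 0.0154
```

```bash
python3 -c "
from h import *
go(.5617,-.1742,.129,-27.2)
"
```

```text
t 16.5 pos [ 0.562  -0.1742  0.1378] yaw -27.09 tilt fix (tool) [-0.08 -0.   -0.  ] F [ 0.5  0.4 -2.3] T [-0.08  0.12 -0.01] w 0.0154 j [-0.34  0.39  0.7   1.72 -0.27  1.14 -0.03]
turn z 0.11
shift after turn [-0.0001 -0.0003  0.0088]
shift [-0.0001 -0.0003  0.0088] dist 0.009
```

It is 9 mm into the opening with no contact. Continuing to home.

send_rows(steps=[[0,0,0,0,0,0.002,1],[0,0,0,0,0,0.002,1],[0,0,0,0,0,0.002,1],[0,0,0,0,0,0.0015,1],[0,0,0,0,0,0.001,1],[0,0,0,0,0,0.001,1],[0,0,0,0,0,0.001,1],[0,0,0,0,0,0.001,1],[0,0,0,0,0,0,1],[0,0,0,0,0,0,1]])

```text
time: 17.5
ee_pos: [0.5624, -0.1743, 0.1306]
eef_rot: [0.853, 0.522, 0.001, -0.001]
ft_force: [-0.2, -0.4, -1.7]
width: 0.0159
```

```bash
python3 -c "
from h import *
go(.5617,-.1742,.129,-27.2)
P=camera_params('wrist');p,d=camera('wrist');cv2.imwrite('pics/w6.png',p[130:330,170:450].repeat(2,0).repeat(2,1))
"
```

```text
t 17.5 pos [ 0.5624 -0.1743  0.1306] yaw -27.09 tilt fix (tool) [-0.05 -0.19  0.  ] F [-0.2 -0.4 -1.7] T [-0.1   0.11 -0.01] w 0.0159 j [-0.34  0.4   0.7   1.72 -0.28  1.12 -0.03]
turn z 0.11
shift after turn [-0.0002 -0.0007  0.0016]
shift [-0.0002 -0.0007  0.0016] dist 0.002
```

View pics/w6.png

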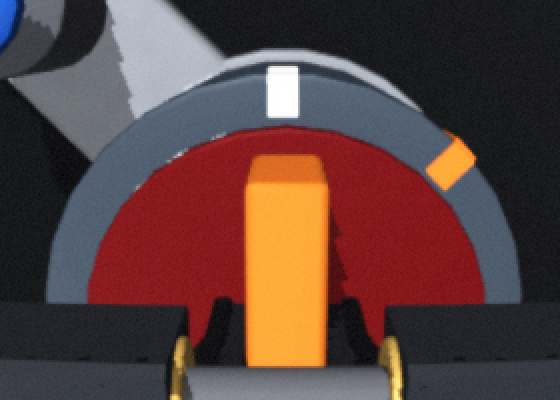

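The disc is close to the rim and centred, with the bar at the white mark. There is no contact force yet, so I'll seat it the last 1–2 mm.

send_rows(steps=[[0,0,0,0,0,0.001,1],[0,0,0,0,0,0.001,1],[0,0,0,0,0,0.001,1],[0,0,0,0,0,0.001,1],[0,0,0,0,0,0.001,1],[0,0,0,0,0,0.001,1],[0,0,0,0,0,0.001,1],[0,0,0,0,0,0.001,1],[0,0,0,0,0,0.001,1],[0,0,0,0,0,0.001,1]])

```text
time: 18.55
ee_pos: [0.5627, -0.1743, 0.1302]
eef_rot: [0.853, 0.522, 0.003, -0.003]
ft_force: [-6.0, 3.5, 12.0]
width: 0.0157
```

```bash
python3 -c "
from h import *
go(.5617,-.1742,.129,-72.2)
"
```

```text
t 18.55 pos [ 0.5627 -0.1743  0.1302] yaw -27.05 tilt fix (tool) [-0.12 -0.47  0.  ] F [-6.   3.5 12. ] T [ 0.03  1.59 -0.09] w 0.0157 j [-0.33  0.4   0.69  1.72 -0.29  1.12 -0.02]
turn z 45.15
shift after turn [-0.0009 -0.0004  0.0012]
shift [-0.0003 -0.001   0.0012] dist 0.002
```

send_rows(steps=[[0,-0.2,1,0,0,0.0005,1],[0,-0.1,2,0,0,0.0005,1],[0,0,2,0,0,0.0005,1],[0,0,2,0,0,0.0005,1],[0,0,2,0,0,0.0005,1],[0,0,2,0,0,0.0005,1],[0,0,2,0,0,0.0005,1],[0,0,2,0,0,0.0005,1],[0,0,2,0,0,0.0005,1],[0,0,1,0,0,0.0005,1]])

```text
time: 19.55
ee_pos: [0.5645, -0.1746, 0.1302]
eef_rot: [0.925, 0.379, 0.001, -0.001]
ft_force: [-2.7, 1.2, 7.4]
width: 0.0157
```

```bash
python3 -c "
from h import *
go(.5617,-.1742,.130,-72.2)
"
```

```text
t 19.55 pos [ 0.5645 -0.1746  0.1302] yaw -45.42 tilt fix (tool) [-0.02 -0.18  0.  ] F [-2.7  1.2  7.4] T [-0.01  1.12  0.43] w 0.0157 j [-0.38  0.42  0.76  1.72 -0.32  1.13 -0.32]
turn z 26.78
shift after turn [-0.0025 -0.0012  0.0002]
shift [-0.0017 -0.0022  0.0002] dist 0.003
```

send_rows(steps=[[0,0,1.5,-0.0005,-0.0005,0.0005,1],[0,0,2.2,-0.0005,-0.0005,0.0005,1],[0,0,2.2,-0.0005,-0.0005,0.0005,1],[0,0,2.2,-0.0005,-0.0005,0.0005,1],[0,0,2.2,-0.0003,-0.0003,0.0005,1],[0,0,2.2,-0.0003,-0.0003,0.0005,1],[0,0,2.2,-0.0003,-0.0003,0.0005,1],[0,0,2.2,-0.0003,-0.0003,0.0005,1],[0,0,2,-0.0003,-0.0003,0.0005,1],[0,0,1,-0.0003,-0.0003,0.0005,1]])

```text
time: 20.55
ee_pos: [0.5634, -0.1755, 0.1304]
eef_rot: [0.978, 0.21, 0.005, 0.002]
ft_force: [-0.8, -0.4, 5.9]
width: 0.0156
```

```bash
python3 -c "
from h import *
go(.5617,-.1742,.130,-72.2)
p,d=camera('wrist');cv2.imwrite('pics/w7.png',p[130:330,170:450].repeat(2,0).repeat(2,1))
"
```

```text
t 20.55 pos [ 0.5634 -0.1755  0.1304] yaw -65.81 tilt fix (tool) [ 0.37 -0.48  0.  ] F [-0.8 -0.4  5.9] T [-0.07  0.88  0.43] w 0.0156 j [-0.44  0.43  0.84  1.73 -0.35  1.12 -0.65]
turn z 6.39
shift after turn [-0.0012 -0.0018  0.0003]
shift [-0.001  -0.0019  0.0003] dist 0.002
```

View pics/w7.png

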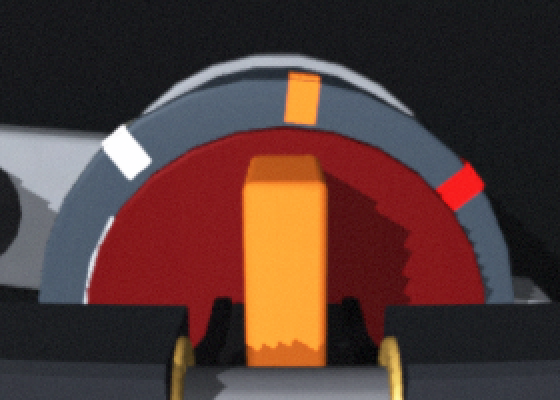

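send_rows(steps=[[0.2,-0.2,1.5,-0.0003,-0.0003,0.0005,1],[0.1,-0.2,1.5,-0.0003,-0.0003,0.0005,1],[0,0,1.5,-0.0003,-0.0003,0.0005,1],[0,0,1.2,-0.0003,-0.0003,0.0005,1],[0,0,0.5,0,0,0.0005,1],[0,0,0,0,0,0.0005,1],[0,0,0,0,0,0.0005,1],[0,0,0,0,0,0.0005,1],[0,0,0,0,0,0.0005,1],[0,0,0,0,0,0.0005,1]])

```text
time: 21.6
ee_pos: [0.5635, -0.1757, 0.1301]
eef_rot: [0.988, 0.151, 0.002, 0.001]
ft_force: [-3.4, 1.3, 9.7]
width: 0.0156
```

```bash
python3 -c "
from h import *
go(.5617,-.1742,.130,-72.2)
T=camera_params('wrist');p,d=camera('wrist');cv2.imwrite('pics/w8.png',p[130:330,170:450].repeat(2,0).repeat(2,1))
go(.5617,-.1742,.130,-72.2)
p,d=camera('scene');cv2.imwrite('pics/s8.png',cv2.resize(p[140:260,230:390],None,fx=5,fy=5,interpolation=cv2.INTER_CUBIC))
np.save('w8T.npy',T['world_from_camera'])
go(.5617,-.1742,.130,-72.2)
"
```

```text
t 21.6 pos [ 0.5635 -0.1757  0.1301] yaw -72.6 tilt fix (tool) [ 0.11 -0.19  0.  ] F [-3.4  1.3  9.7] T [0.22 1.19 0.41] w 0.0156 j [-0.45  0.45  0.86  1.73 -0.37  1.13 -0.75]
turn z -0.4
shift after turn [-0.0012 -0.0019  0.0001]
shift [-0.0012 -0.0019  0.0001] dist 0.002
t 21.65 pos [ 0.5635 -0.1757  0.1301] yaw -72.6 tilt fix (tool) [ 0.11 -0.19 -0.  ] F [-3.8  1.2  9.5] T [0.16 1.13 0.42] w 0.0156 j [-0.45  0.45  0.86  1.73 -0.37  1.13 -0.75]
turn z -0.4
shift after turn [-0.0013 -0.0019  0.0001]
shift [-0.0013 -0.0019  0.0001] dist 0.002
t 21.7 pos [ 0.5635 -0.1756  0.1302] yaw -72.6 tilt fix (tool) [ 0.1  -0.19  0.  ] F [-3.2  1.  10. ] T [0.15 1.24 0.48] w 0.0155 j [-0.45  0.45  0.86  1.73 -0.37  1.13 -0.75]
turn z -0.4
shift after turn [-0.0013 -0.0019  0.0001]
shift [-0.0013 -0.0019  0.0001] dist 0.002
```

View pics/w8.png

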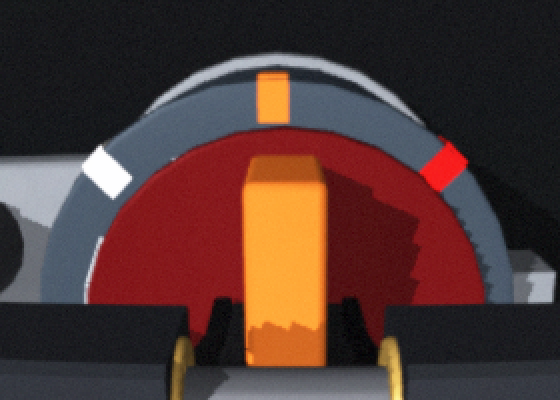

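View pics/s8.png

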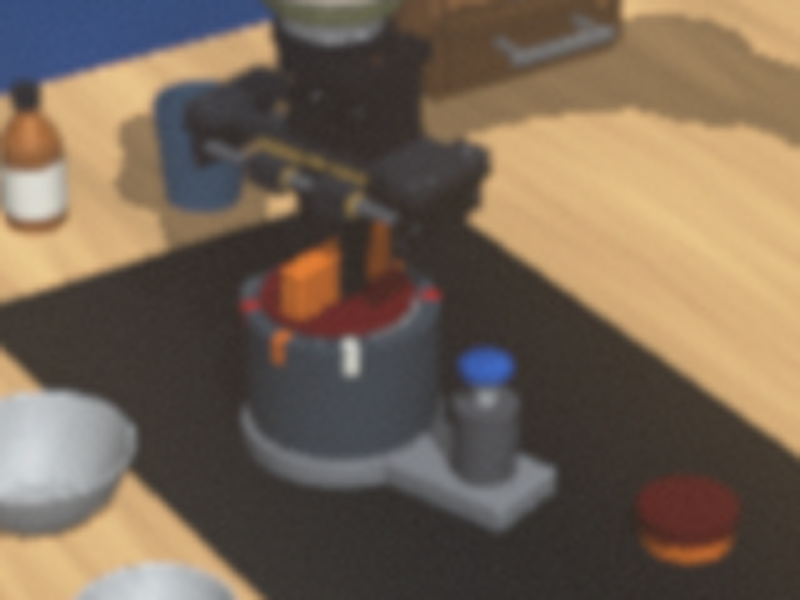

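```bash
python3 - <<'E'
from h import *
P={"camera_matrix":camera_params("wrist")["camera_matrix"],"world_from_camera":np.load("w8T.npy")}
f=lambda x,y,z:ray("wrist",x/2+170-.25,y/2+130-.25,z,P)[:2]
o,w,r=f(273,97,.103),f(107,172,.103),f(444,166,.103)
from scipy.optimize import least_squares
def res(q):
    return np.concatenate([q[:2]+.056*np.array([np.cos(q[2]+a),np.sin(q[2]+a)])-m for a,m in((0,o),(np.pi/4,w),(-np.pi/4,r))])
s=least_squares(res,[.5617,-.1742,.31]);print(s.x[:2],np.degrees(s.x[2]),s.fun.round(4))
b1=f(285,183,.1301+.0126);b2=f(287,365,.1427);d=b1-b2;print("bar",np.degrees(np.arctan2(d[1],d[0])),b1)
e=b1-np.array([.5635,-.1757]);print(np.linalg.norm(e),np.degrees(np.arctan2(e[1],e[0])))
E
```

```text
[ 0.56322214 -0.17391896] 18.412922493226727 [-0.0002 -0.0001  0.0004 -0.0007 -0.0001  0.0009]
bar 18.011425888842087 [ 0.60548741 -0.16249184]
0.04401588134681937 17.462230576569535
```

send_rows(steps=[[0,0,0,0,0,0.0005,1],[0,0,0,0,0,0.0005,1],[0,0,0,0,0,0.0005,1],[0,0,0,0,0,0.0005,1],[0,0,0,0,0,0.0005,1],[0,0,0,0,0,0.0005,1],[0,0,0,0,0,0.0005,1],[0,0,0,0,0,0.0005,1],[0,0,0,0,0,0.0005,1],[0,0,0,0,0,0.0005,1]])

```text
time: 22.7
ee_pos: [0.5635, -0.1756, 0.1302]
eef_rot: [0.989, 0.149, 0.001, -0.0]
ft_force: [-2.8, 0.5, 8.9]
width: 0.0157
```

```bash
python3 -c "
from h import *
go(.5617,-.1742,.130,-72.2)
p,d=camera('top');cv2.imwrite('pics/t9.png',p)
go(.5617,-.1742,.130,-72.2)
"
```

```text
t 22.7 pos [ 0.5635 -0.1756  0.1302] yaw -72.9 tilt fix (tool) [-0.02 -0.15 -0.  ] F [-2.8  0.5  8.9] T [-0.    1.2   0.44] w 0.0157 j [-0.45  0.45  0.86  1.73 -0.37  1.14 -0.75]
turn z -0.7
shift after turn [-0.0013 -0.0019  0.0002]
shift [-0.0013 -0.0019  0.0002] dist 0.002
t 22.75 pos [ 0.5636 -0.1756  0.1302] yaw -72.9 tilt fix (tool) [-0.02 -0.15 -0.  ] F [-3.2  1.4  9.6] T [0.1  1.21 0.37] w 0.0157 j [-0.45  0.45  0.86  1.73 -0.37  1.14 -0.75]
turn z -0.7
shift after turn [-0.0013 -0.0019  0.0002]
shift [-0.0014 -0.0019  0.0002] dist 0.002
```

View pics/t9.png

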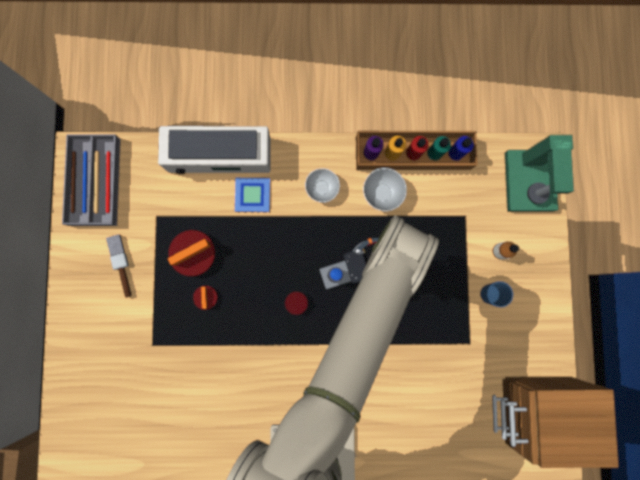

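The pose is stable and everything else is where it was: tin (296,303), bowls, panel, brush, mug and bottle. I'm handing in.

```bash
python3 -c "
from bench import *
print(close_job()); s=read_state(); print(s['time'],s['ee_pos'],s['width'],s['ft_force'])"
```

```text
the job is handed in; nothing more can be done
None
the job is handed in; nothing more can be done
```

I pressed the blue plunger to its stop and let it come back up. I then gripped the middle lid by its bar, lowered it home at the white marks and turned it 45° clockwise to the orange marks. I handed in at about 22.8 s, still gripping the bar with 50 N commanded and pressing down with about 9 N. No verdict was reported.

**Last checks**
- **Bar angle:** the bar is at about 17.5–18.0°, against 17.8–18.4° for the orange marks. The limit is 8°, and the tool yaw moved only 0.3° over the last second.
- **Lid seating:** the disc lies on the rim. It first met the pot at TCP height 0.1302 m, about 0.8 mm above my calculated value, and stayed at that height throughout the turn.
- **Centring:** the gripped point is about 2 mm from the pot's axis by either of my estimates (limit 6 mm).
- **Plunger and surroundings:** the plunger is up, and the bystanders look unmoved in the top view.

**What did not go as planned**
- **Plunger press:** I pressed about 14 mm off the head's centre because the arm overshot. It still reached full travel, but the wrist force rose to about 44 N (about 40 N of it vertical) at the stop, through the fingertips.
- **Pot centre:** the top and wrist cameras put it 1–2 mm apart.

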